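Hang the washed mug on the revolving mug tree, over its drip dish

ROBOT

A 6-joint arm with a two-finger parallel gripper is mounted at the origin on the work surface. World frame = base frame: x ahead of the robot, y to its left, z up, the work surface at z = 0. Lengths are in m, angles in rad, forces in N, time in s.
With the tool pointing down it reaches from about 0.35 to 0.975 m from the base axis. Payload 4.9 kg.
Tool frame: the origin (TCP) lies at the very end of the fingers, on their centre line; the grasp point (between the pads) lies manip.grip_point_offset behind it (manip.grip_point_offset is the distance from the TCP to the grasp point, in m); z points along the fingers, y is the line along which they close (so a half turn about z gives the same grasp; the last joint's range is limited). The gripper opens to 85 mm and grips with 20 to 120 N. Pads are 22 mm wide; open, the fingers measure 114 mm over their backs; the gripper's body (76 mm by 85 mm) begins 54 mm behind the grasp point. The pads swing forward as they close: fully open they stand 13 mm farther back than shut.
Start: joints at [-1.345, 0.053, 1.613, -0, 1.476, -0.119], TCP at [0.211, -0.588, 0.231] pointing down, gripper open.
Joint ranges: [-3.01, 3.01], [-1.01, 2.22], [0.06, 2.58], [-1.02, 4.17], [0.09, 2.62], [-3.14, 3.14]. Speed limits (rad/s): [2.57, 2.57, 3.14, 3.14, 3.14, 3.14].

INTERFACE

Orientations are given as a unit quaternion [w, x, y, z].
In Python, from plant import manip gives the robot as it stands.
- The arm moves only by the shell command python3 -m crank 'ROWS' [OPENING]. ROWS is JSON, a list of rows, each an object of numbers: "x", "y", "z": the shift along the tool's x, y, z in cm; "turn": the turn about the tool's z in rad. In form: [{"x": .., "y": .., "z": .., "turn": ..}, ...]. A call has 1 to 5 rows; each row shifts and turns the commanded pose from where the row before left it, along the tool's axes as they then stand; what a row does not reach is not made up. A row lasts 1/10 s, in which the tool goes at most 50 mm and 8.59 degrees, less where a joint would pass 70% of its speed; a pose out of reach is approached as far as the arm can. A call with a gripper value outside its range is refused whole. OPENING is the opening in per cent of the stroke, from 0 (shut) to 100 (fully open), set as the call begins (- or left out, the last holds). The fingers move at their own pace and stop on an object; the grip force is fixed at half the most. Time passes only in rows, so rows that do not move let the fingers close. It gives the time, the measured TCP pose, the force, the opening and the grip force at its end, in the units of the state.
- manip.state(): the state, without advancing time (a new reading comes with each control period).
- manip.grab_frame(name): name is "side" or "top"; returns (picture, depth): 480x640x3 uint8, red, green, blue; 480x640 float32, m along the optical axis (not along the pixel's ray), 0 where there is no reading.
- manip.camera_model(name): a dict with "mtx" (3x3 intrinsics, pixels), "world_to_cam" (4x4, takes a point from world to camera coordinates). Camera axes: x right, y down, z forward; pixel columns grow to the right and rows downward; lengths in m; the calibration is good to about 2 mm. A picture is of the moment at which its call begins. camera_model takes no time and is no camera call.
- manip.job_done(): hands the job in; it is judged then, once.
The state is a dict: "time": time; "joint_pos": joint angles; "joint_vel": joint speeds; "joint_efforts": joint torques, N m; "tool_pos": TCP position; "tool_rot": TCP orientation; "contact_force": force on the tool from outside, world axes, zero at the start; "ft_torque": the same for the moment, N m; "gripper_width": opening from 0.0 (shut) to 1.0 (fully open); "grasp_force": force on a finger pad.
Only numpy, scipy, OpenCV 4.12 (cv2) and the standard library are available. Lean on these libraries where they do the work, as an engineer would, in place of code of your own. Each camera call takes 0.05 s, during which the arm holds its last target. There are 200 camera calls.

TASK

First turn the revolving mug tree until its empty branch stands over the drip dish on its base. Then hang the loose mug from the table by its handle on that branch, so that it drips into the dish, and let go with the branch still over the dish and the mug hanging at rest. Leave the other things on the table where they are.

Things in the scene. Friction and masses are not known exactly. Their poses are not given: they have to be found in the camera images.
- tree_base: fixed wooden foot of the mug tree, 110 mm diameter, 18 mm high; its own +x points to the drip dish (world angle -2.1 to -1.4 rad, the robot's right). Origin on the vertical turning axis at table height. On it turns the rotor: a 24 mm post with a 34 mm ball on top (top 280 mm above the table) and three branches 120 degrees apart at one height.
- drip_dish (a point): centre of the rim of the round white drip dish on the foot (96 mm diameter, rim 14 mm above the table), 90 mm from the turning axis
- rotor (a joint): turn of the tree (rad), counterclockwise from above; 0 or 2 pi = empty branch exactly over the dish. Starts at 1.0 to 5.3; turns either way; stays where left; about 1.5 N sideways near a branch end turns it. The other branches, at +2.094 and -2.094 rad from the empty one, carry captive swinging mugs like the loose one (out to 120 mm radius, 60 mm to each side, to 115 mm below the branch).
- branch_mid (a point): point on the empty branch's centre line, 90 mm from the turning axis, about 226 mm above the table. This frame's x points horizontally outwards along the branch, y sideways, z up. The branch is a straight 10 mm wooden rod that rises outwards at 15.4 degrees (0.276 m per m of radius) from post to tip.
- branch_tip (a point): the free end of the empty branch, 135 mm from the turning axis, about 238 mm above the table, a ball of 14 mm diameter
- mug: the loose white mug, upright on the table: 66 mm outer diameter, 90 mm tall, 4 mm wall, about 0.25 kg. Origin at the centre of its underside, z up; handle towards its own +x, to 85 mm from the axis: a 10 mm bar, level along the top (underside 75 mm up), then sloping back in and down to a corner 58 mm out, 34 mm up, and to the body 20 mm up. The opening runs along the mug's y.
- mug_eye (a point): centre of the opening of the loose mug's handle: 47.5 mm from the mug's axis, 57.5 mm above its underside, 14.5 mm clear all round and 17.5 mm below the handle's top bar; axes as the mug's. Let go on the branch, the mug swings down about 65 degrees till its weight is under the branch, and stills in a second or two
- sugar_jar: white ceramic jar with wooden lid, 72 mm diameter, 110 mm tall, loose; origin at the centre of its underside
- bowl: white ceramic bowl, 100 mm diameter, 50 mm tall, loose; origin at the centre of its underside
- tea_tin: plain steel tin, 74 mm diameter, 100 mm tall, loose; origin at the centre of its underside
- shaker: dark wooden salt shaker, 40 mm diameter, 90 mm tall, among the other things, loose; origin at the centre of its underside
- tumbler: steel tumbler, 68 mm diameter, 90 mm tall, loose; origin at the centre of its underside
- pepper_mill: dark wooden pepper mill, 54 mm diameter, 167 mm tall, loose; origin at the centre of its underside
Things that resemble listed ones, but are neither listed nor needed, are in the scene too. Leave any blue or pink look-alike of the mug alone.

How it is judged:
On the way, in this order (a step that is already met when the one before it is completed fails the run):
1. the empty branch is turned over the drip dish (horizontal distance between branch_mid and drip_dish below 0.03 m), for 0.2 s.
2. the mug hangs by its handle on the empty branch, over the dish (y of mug_eye in the frame of branch_mid between -0.022 and 0.022 m and x of mug_eye in the frame of branch_mid between -0.06 and 0.045 m and z of mug_eye in the frame of branch_mid between -0.05 and 0.012 m and horizontal distance between branch_mid and drip_dish below 0.04 m), for 0.2 s.
At the end, for the whole second after the job is handed in: The loose mug hangs at rest (under 0.05 m/s, 0.8 rad/s) by its handle on the empty branch (centre of the handle opening within 22 mm sideways of the branch, 30 to 135 mm from the turning axis, at most 12 mm above or 50 mm below branch_mid), with branch_mid within 40 mm horizontally of drip_dish (all of step 2 and linear speed of mug below 0.05 m/s and angular speed of mug below 0.8 rad/s); the robot touches nothing.
It fails at once if another thing on the table is shifted by more than 40 mm or knocked over (distance of any of sugar_jar, bowl, tea_tin, shaker, tumbler, pepper_mill from where it was at the start of the episode above 0.04 m or angle between any of sugar_jar, bowl, tea_tin, shaker, tumbler, pepper_mill's own z axis and vertical above 0.6 rad).
It also fails if it takes over 58 s, if anything falls off the work surface, if the arm or the gripper's body presses on something with over 40 N, if the wrist force passes 120 N, or if a joint passes its speed limit or range.

## Working session

There is one attempt and no reset: what is moved stays moved. The work goes in short steps, Python scripts to look and compute and a shell command to move; the robot and the scene stay as the last step left them, time stands still between calls to the robot, and variables do not carry over. Pictures are saved under pics/ and viewed, at most 10 in all, crops included, and the job is handed in when it is done.

```bash
ls; mkdir -p pics; python3 - <<'E'
from plant import manip
import cv2, numpy as np
for n in("side","top"):
    p,d=manip.grab_frame(n); cv2.imwrite(f"pics/{n}0.png",p[...,::-1]); np.save(f"{n}0.npy",d); 
    m=manip.camera_model(n); print(n,m["mtx"].round(1).tolist(),np.linalg.inv(m["world_to_cam"]).round(3).tolist())
print(manip.state(),manip.grip_point_offset)
E
```

```text
pics
side [[603.5, 0.0, 327.2], [0.0, 603.5, 238.8], [0.0, 0.0, 1.0]] [[-0.975, -0.179, 0.133, 0.293], [-0.223, 0.744, -0.63, 0.84], [0.013, -0.643, -0.765, 1.18], [0.0, 0.0, 0.0, 1.0]]
top [[509.5, 0.0, 311.0], [0.0, 509.5, 232.2], [0.0, 0.0, 1.0]] [[-0.0, -0.998, 0.063, 0.362], [-1.0, -0.0, -0.01, -0.006], [0.01, -0.063, -0.998, 1.493], [0.0, 0.0, 0.0, 1.0]]
{'time': 0.1, 'joint_pos': array([-1.34495066e+00,  5.32892079e-02,  1.61422464e+00,  1.15942738e-05,
        1.47600039e+00, -1.18992832e-01]), 'joint_vel': array([ 9.69532032e-04, -8.33617278e-05, -2.69809998e-03,  3.11672678e-04,
       -7.33425991e-04,  1.52880273e-03]), 'joint_efforts': array([ 2.57207021e-04, -3.94910395e+01, -3.71360457e+01, -1.21563926e-04,
        3.97393669e-03, -8.36214724e-07]), 'tool_pos': array([ 0.211152  , -0.58762209,  0.23014639]), 'tool_rot': array([-9.59726825e-04,  9.85172229e-01,  1.71565600e-01, -4.55447811e-05]), 'contact_force': array([0.49710542, 0.4237406 , 0.43982108]), 'ft_torque': array([ 0.00012875,  0.03032653, -0.01860298]), 'grasp_force': 0.0, 'gripper_width': 0.9982466397976782} 0.0187
```

View pics/side0.png

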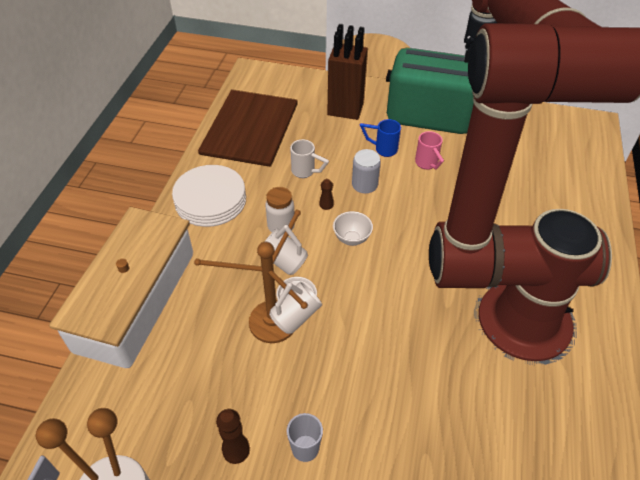

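View pics/top0.png

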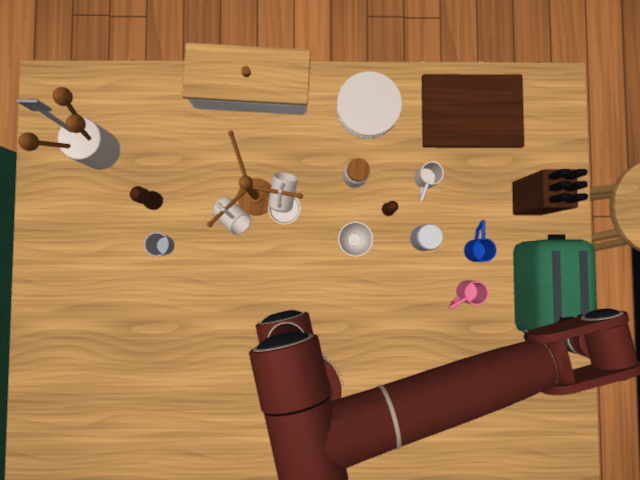

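The side view shows the tree at about (267,290), the empty branch reaching left to (197,262), and the loose white mug at (303,158). In the top view, the empty branch tip is at (231,132), the post ball at (245,184), the dish around (285,208), and the loose mug at (430,174) with its handle towards (423,197). Next I'll measure these points.

```bash
cat > h.py <<'E'
from plant import manip
import numpy as np, cv2
def cloud(n,d):
    m=manip.camera_model(n); K=m["mtx"]; T=np.linalg.inv(m["world_to_cam"])
    v,u=np.mgrid[:480,:640]; P=np.stack([(u-K[0,2])/K[0,0]*d,(v-K[1,2])/K[1,1]*d,d,np.ones_like(d)],-1)
    W=(P@T.T)[...,:3]; W[d==0]=np.nan; return W
def proj(n,p):
    m=manip.camera_model(n); q=m["world_to_cam"]@np.r_[p,1]; q=m["mtx"]@q[:3]; return q[:2]/q[2]
E
python3 - <<'E'
from h import *
np.set_printoptions(precision=3,suppress=True)
W=cloud("top",np.load("top0.npy"))
def blk(name,u,v,r=2):
    b=W[v-r:v+r+1,u-r:u+r+1].reshape(-1,3); print(name,b[np.nanargmax(b[:,2])], np.nanmedian(b,0))
for a in [("tip",231,132),("ball",245,183),("branch",239,160),("br2",298,195),("br3",211,224),("handle",424,194),("jar",358,169),("bowl",356,239),("tin",427,237),("shaker",390,208),("tumbler",158,244),("mill",138,194)]: blk(*a)
# crop mesh of mug
w=W[155:205,405:450]; rim=w[(w[...,2]>.084)&(w[...,2]<.097)]; 
print("rim",len(rim),cv2.minEnclosingCircle(rim[:,:2].astype(np.float32)),rim[:,:2].mean(0))
h=w[(w[...,2]>.06)&(w[...,2]<.097)]
c=np.array(cv2.minEnclosingCircle(rim[:,:2].astype(np.float32))[0])
# dish / base
w=W[170:235,235:310].reshape(-1,3); 
d=w[(w[:,2]>.008)&(w[:,2]<.017)]; print("dish-ish",len(d),d.min(0),d.max(0))
p=cv2.imread("pics/top0.png")
a=cv2.resize(p[110:250,190:330],None,fx=4.2,fy=4.2,interpolation=cv2.INTER_CUBIC); cv2.imwrite("pics/c1.png",a)
b=cv2.resize(p[150:215,330:460],None,fx=6,fy=6,interpolation=cv2.INTER_CUBIC); cv2.imwrite("pics/c2.png",b)
E
```

```text
tip [0.686 0.179 0.248] [0.691 0.185 0.241]
ball [0.553 0.137 0.284] [0.556 0.14  0.278]
branch [0.622 0.162 0.229] [0.625 0.163 0.221]
br2 [0.527 0.011 0.245] [0.533 0.014 0.24 ]
br3 [0.46  0.231 0.246] [0.463 0.23  0.24 ]
handle [ 0.554 -0.335  0.088] [ 0.56  -0.336  0.082]
jar [ 0.622 -0.149  0.113] [ 0.622 -0.149  0.11 ]
bowl [ 0.435 -0.149  0.012] [ 0.435 -0.153  0.005]
tin [ 0.43  -0.337  0.104] [ 0.436 -0.338  0.099]
shaker [ 0.52  -0.239  0.093] [ 0.517 -0.24   0.086]
tumbler [0.426 0.428 0.014] [0.421 0.426 0.006]
mill [0.539 0.434 0.17 ] [0.545 0.433 0.163]
rim 137 ((0.5907163619995117, -0.3498746454715729), 0.0583413690328598) [ 0.605 -0.351]
dish-ish 572 [ 0.452 -0.009  0.008] [0.638 0.196 0.017]
```

View pics/c1.png

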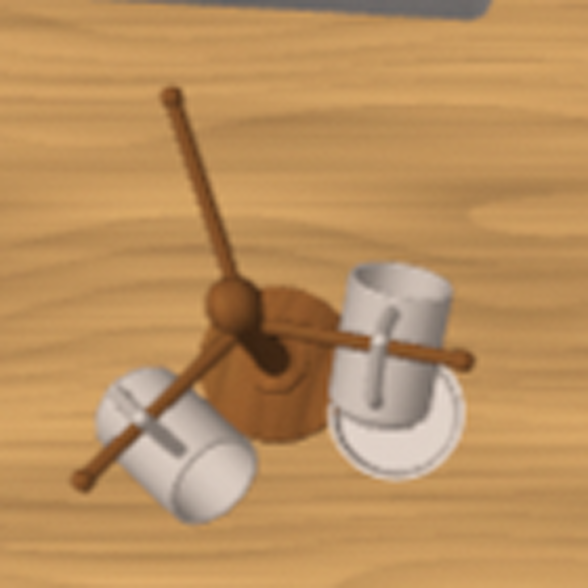

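View pics/c2.png

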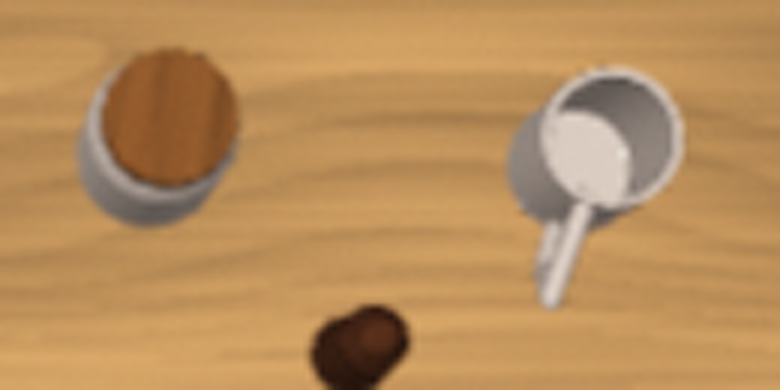

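```bash
cat >> h.py <<'E'
def ray(n,u,v,z):
    m=manip.camera_model(n); T=np.linalg.inv(m["world_to_cam"]); r=T[:3,:3]@np.linalg.solve(m["mtx"],[u,v,1]); o=T[:3,3]
    return o+r*(z-o[2])/r[2]
E
python3 - <<'E'
from h import *
np.set_printoptions(precision=4,suppress=True)
R=lambda *a:ray("top",*a)
ball=R(190+235/4.2,110+306/4.2,.263);base=R(190+275/4.2,110+365/4.2,.018);dish=R(190+397/4.2,110+411/4.2,.014);tip=R(190+172/4.2,110+97/4.2,.238)
mug=R(432,173,.09);he=R(421.8,200,.085)
t2=R(190+465/4.2,110+361/4.2,.238);t3=R(190+83/4.2,110+480/4.2,.238)
print(ball,base,dish,tip,t2,t3); ax=(t2+t3+tip)/3
ang=lambda v:np.arctan2(v[1],v[0])
print("axis from tips",ax,[np.linalg.norm((t-ax)[:2]) for t in (tip,t2,t3)],[ang(t-ax) for t in (tip,t2,t3)])
print("dish",np.linalg.norm((dish-ax)[:2]),ang(dish-ax))
print("mug",mug,he,np.linalg.norm((he-mug)[:2]),ang(he-mug))
W=cloud("top",np.load("top0.npy"));w=W[155:205,405:450]
h=w[(w[...,2]>.07)&(w[...,2]<.095)]
for i in range(3):
    d=np.linalg.norm(h[:,:2]-mug[:2],axis=1); r=h[(d<.04)]; print(len(r),np.median(d[d<.04]))
hh=h[d>.042]; print("handle",len(hh),ang(hh.mean(0)-mug),d.max(),hh[:,2].max())
S=cloud("side",np.load("side0.npy"))
s=S.reshape(-1,3); s=s[(np.abs(s[:,0]-mug[0])<.06)&(np.abs(s[:,1]-mug[1])<.06)&(s[:,2]>.086)&(s[:,2]<.094)]; d=np.linalg.norm(s[:,:2]-mug[:2],axis=1);print("side rim",len(s),s.mean(0),cv2.minEnclosingCircle(s[d<.045,:2].astype(np.float32)))
E
```

```text
[0.5591 0.1397 0.263 ] [0.5572 0.1407 0.018 ] [0.5257 0.0563 0.014 ] [0.6883 0.181  0.238 ] [0.5306 0.0068 0.238 ] [0.46   0.2311 0.238 ]
axis from tips [0.5596 0.1396 0.238 ] [np.float64(0.13513910858055384), np.float64(0.13594638400395584), np.float64(0.13519380727557126)] [np.float64(0.31122558792558697), np.float64(-1.7861562963275641), np.float64(2.398951572987184)]
dish 0.09002143934438714 -1.957570820763929
mug [ 0.6152 -0.3575  0.09  ] [ 0.5401 -0.3291  0.085 ] 0.08028703213494992 2.7799047748111416
183 0.030750681443944872
183 0.030750681443944872
183 0.030750681443944872
handle 55 2.7362590471292245 0.08375963930246759 0.08990207388148663
side rim 130 [ 0.6138 -0.3533  0.0893] ((0.6139788627624512, -0.3535662591457367), 0.04123607277870178)
```

```bash
python3 -m crank '[{"z":-2.6,"turn":0.144},{"z":-2.6,"turn":0.144},{"z":-2.6,"turn":0.144},{"z":-2.6,"turn":0.144},{"z":-2.6,"turn":0.144}]' 0
for i in 1 2 3 4 5; do python3 -m crank '[{"x":0.47,"y":-3.65},{"x":0.47,"y":-3.65},{"x":0.47,"y":-3.65},{"x":0.47,"y":-3.65},{"x":0.47,"y":-3.65}]'; done
```

```text
schema error: expected keys x, y, z, turn
schema error: expected keys x, y, z, turn
schema error: expected keys x, y, z, turn
schema error: expected keys x, y, z, turn
schema error: expected keys x, y, z, turn
schema error: expected keys x, y, z, turn
```

```bash
python3 -m crank '[{"x":0,"y":0,"z":-2.6,"turn":0.144},{"x":0,"y":0,"z":-2.6,"turn":0.144},{"x":0,"y":0,"z":-2.6,"turn":0.144},{"x":0,"y":0,"z":-2.6,"turn":0.144},{"x":0,"y":0,"z":-2.6,"turn":0.144}]' 0
python3 -m crank '[{"x":0.47,"y":-3.65,"z":0,"turn":0},{"x":0.47,"y":-3.65,"z":0,"turn":0},{"x":0.47,"y":-3.65,"z":0,"turn":0},{"x":0.47,"y":-3.65,"z":0,"turn":0},{"x":0.47,"y":-3.65,"z":0,"turn":0}]'
python3 -m crank '[{"x":0.47,"y":-3.65,"z":0,"turn":0},{"x":0.47,"y":-3.65,"z":0,"turn":0},{"x":0.47,"y":-3.65,"z":0,"turn":0},{"x":0.47,"y":-3.65,"z":0,"turn":0},{"x":0.47,"y":-3.65,"z":0,"turn":0}]'
```

```text
time: 0.6
tool_pos: [0.2112, -0.5879, 0.3616]
tool_rot: [-0.001, 0.982, -0.189, -0.0]
contact_force: [0.2, -0.2, -0.6]
gripper_width: 0.141
grasp_force: 0.0
time: 1.1
tool_pos: [0.3004, -0.4255, 0.3607]
tool_rot: [-0.0, 0.982, -0.187, -0.0]
contact_force: [-0.1, -0.4, -0.1]
gripper_width: 0.003
grasp_force: 0.0
time: 1.6
tool_pos: [0.3891, -0.2643, 0.3608]
tool_rot: [-0.0, 0.982, -0.187, -0.0]
contact_force: [0.1, -0.3, 0.4]
gripper_width: 0.0
grasp_force: 0.0
```

```bash

python3 -m crank '[{"x":0.47,"y":-3.65,"z":0,"turn":0},{"x":0.47,"y":-3.65,"z":0,"turn":0},{"x":0.47,"y":-3.65,"z":0,"turn":0},{"x":0.47,"y":-3.65,"z":0,"turn":0},{"x":0.47,"y":-3.65,"z":0,"turn":0}]'
python3 -m crank '[{"x":0.47,"y":-3.65,"z":0,"turn":0},{"x":0.47,"y":-3.65,"z":0,"turn":0},{"x":0.47,"y":-3.65,"z":0,"turn":0},{"x":0.47,"y":-3.65,"z":0,"turn":0},{"x":0.47,"y":-3.65,"z":0,"turn":0}]'
python3 -m crank '[{"x":0.47,"y":-3.65,"z":0,"turn":0},{"x":0.47,"y":-3.65,"z":0,"turn":0},{"x":0.47,"y":-3.65,"z":0,"turn":0},{"x":0.47,"y":-3.65,"z":0,"turn":0},{"x":0.47,"y":-3.65,"z":0,"turn":0}]'
python3 - <<'E'
import numpy as np
ax=np.array([.5595,.1396]);psi=-.375
# pusher centre path: behind branch (CCW) by 5+~17 mm; branch angle b -> centre
p=np.array([.655,.218])
for b in np.r_[.311,np.arange(.1,-1.95,-.2),-1.958]:
    off=5+11*abs(np.cos(b-psi+np.pi/2))+14.5*abs(np.cos(b-psi))  # support of 22x29 box across the branch (tool x: 22, y: 29)
    r=.112; q=ax+r*np.array([np.cos(b),np.sin(b)])+off/1000*np.array([-np.sin(b),np.cos(b)])
    d=q-p; print(round(b,2),q.round(3),"rows",(100*np.array([d@[np.cos(psi),np.sin(psi)],d@[np.sin(psi),-np.cos(psi)]])).round(2)); p=q
E
```

```text
time: 2.1
tool_pos: [0.4778, -0.1031, 0.3608]
tool_rot: [0.0, 0.982, -0.186, -0.0]
contact_force: [0.6, 0.0, 0.3]
gripper_width: 0.002
grasp_force: 0.0
time: 2.6
tool_pos: [0.5666, 0.0581, 0.3607]
tool_rot: [0.0, 0.982, -0.186, -0.0]
contact_force: [0.4, 0.3, 1.5]
gripper_width: -0.002
grasp_force: 0.0
time: 3.1
tool_pos: [0.6553, 0.2192, 0.3605]
tool_rot: [0.0, 0.982, -0.186, -0.001]
contact_force: [0.0, 0.3, 0.3]
gripper_width: -0.0
grasp_force: 0.0
0.31 [0.659 0.196] rows [1.18 1.9 ]
0.1 [0.669 0.174] rows [1.71 1.73]
-0.1 [0.673 0.15 ] rows [1.27 2.01]
-0.3 [0.672 0.126] rows [0.83 2.29]
-0.5 [0.668 0.104] rows [0.35 2.2 ]
-0.7 [0.659 0.084] rows [-0.05  2.13]
-0.9 [0.647 0.066] rows [-0.48  2.15]
-1.1 [0.631 0.05 ] rows [-0.93  2.08]
-1.3 [0.611 0.038] rows [-1.38  1.9 ]
-1.5 [0.589 0.029] rows [-1.8  1.6]
-1.7 [0.564 0.026] rows [-2.15  1.2 ]
-1.9 [0.539 0.028] rows [-2.41  0.72]
-1.96 [0.532 0.03 ] rows [-0.7   0.11]
```

```bash

python3 -m crank '[{"x":0,"y":0,"z":3.1,"turn":0},{"x":0,"y":0,"z":3.1,"turn":0},{"x":0,"y":0,"z":3.1,"turn":0},{"x":0,"y":0,"z":3.1,"turn":0},{"x":0,"y":0,"z":3.1,"turn":0}]'
python3 -m crank '[{"x":0.6,"y":0.95,"z":0,"turn":0},{"x":0.6,"y":0.95,"z":0,"turn":0},{"x":0.85,"y":0.9,"z":0,"turn":0},{"x":0.85,"y":0.9,"z":0,"turn":0},{"x":0.6,"y":1,"z":0,"turn":0}]'
python3 -m crank '[{"x":0.6,"y":1,"z":0,"turn":0},{"x":0.4,"y":1.15,"z":0,"turn":0},{"x":0.4,"y":1.15,"z":0,"turn":0},{"x":0.2,"y":1.1,"z":0,"turn":0},{"x":0.2,"y":1.1,"z":0,"turn":0}]'
python3 -m crank '[{"x":0,"y":1.05,"z":0,"turn":0},{"x":0,"y":1.05,"z":0,"turn":0},{"x":-0.25,"y":1.05,"z":0,"turn":0},{"x":-0.25,"y":1.05,"z":0,"turn":0},{"x":-0.45,"y":1.05,"z":0,"turn":0}]'
python3 - <<'E'
from h import *
p,d=manip.grab_frame("top"); cv2.imwrite("pics/t1.png",p[...,::-1])
p=cv2.imread("pics/t1.png"); cv2.imwrite("pics/t1c.png",cv2.resize(p[100:260,170:380],None,fx=3.5,fy=3.5))
E
```

```text
time: 3.6
tool_pos: [0.6545, 0.2177, 0.2043]
tool_rot: [0.0, 0.982, -0.186, -0.001]
contact_force: [1.2, -0.5, -0.7]
gripper_width: 0.001
grasp_force: 0.0
time: 4.1
tool_pos: [0.6717, 0.1601, 0.2086]
tool_rot: [-0.001, 0.982, -0.187, 0.002]
contact_force: [-1.2, 1.1, 0.3]
gripper_width: 0.002
grasp_force: 0.7
time: 4.6
tool_pos: [0.6666, 0.1026, 0.2061]
tool_rot: [-0.0, 0.982, -0.187, -0.0]
contact_force: [-0.2, 1.8, -0.2]
gripper_width: -0.0
grasp_force: 0.7
time: 5.1
tool_pos: [0.6383, 0.0573, 0.2063]
tool_rot: [0.0, 0.982, -0.187, 0.0]
contact_force: [-1.0, 1.3, 0.3]
gripper_width: -0.001
grasp_force: 0.6
```

View pics/t1c.png

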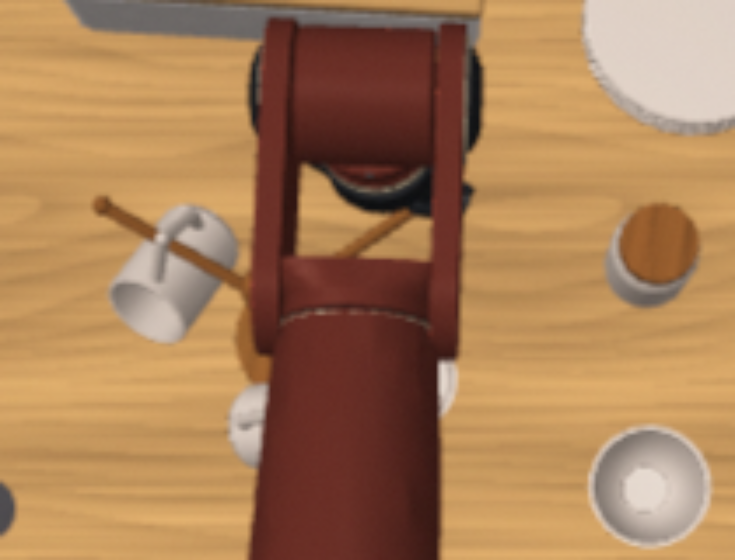

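The crop shows the empty branch pushed round to about (410,215), near -1.0 rad, with both captive mugs following. I'll continue the arc.

```bash

python3 -m crank '[{"x":-0.45,"y":1.05,"z":0,"turn":0},{"x":-0.7,"y":0.95,"z":0,"turn":0},{"x":-0.7,"y":0.95,"z":0,"turn":0},{"x":-0.9,"y":0.8,"z":0,"turn":0},{"x":-0.9,"y":0.8,"z":0,"turn":0}]'
python3 -m crank '[{"x":-1.08,"y":0.6,"z":0,"turn":0},{"x":-1.08,"y":0.6,"z":0,"turn":0},{"x":-1.2,"y":0.36,"z":0,"turn":0},{"x":-1.2,"y":0.36,"z":0,"turn":0},{"x":-0.5,"y":0.1,"z":0,"turn":0}]'
python3 -m crank '[{"x":-0.2,"y":0,"z":0,"turn":0},{"x":0,"y":0,"z":0,"turn":0},{"x":0,"y":0,"z":0,"turn":0}]'
python3 - <<'E'
from h import *
p,d=manip.grab_frame("side"); cv2.imwrite("pics/s2.png",p[...,::-1]); np.save("s2.npy",d)
p=cv2.imread("pics/s2.png"); cv2.imwrite("pics/s2c.png",cv2.resize(p[200:360,180:390],None,fx=3.5,fy=3.5))
E
```

```text
time: 5.65
tool_pos: [0.5872, 0.0288, 0.2064]
tool_rot: [0.0, 0.982, -0.187, 0.0]
contact_force: [1.4, 0.9, -1.4]
gripper_width: -0.001
grasp_force: 0.6
time: 6.15
tool_pos: [0.5325, 0.0289, 0.2063]
tool_rot: [0.0, 0.982, -0.186, 0.0]
contact_force: [2.5, -0.1, 0.3]
gripper_width: -0.002
grasp_force: 0.5
time: 6.45
tool_pos: [0.5319, 0.0296, 0.2063]
tool_rot: [0.0, 0.982, -0.187, -0.0]
contact_force: [-0.1, -0.7, 0.5]
gripper_width: 0.002
grasp_force: 0.0
```

View pics/s2c.png

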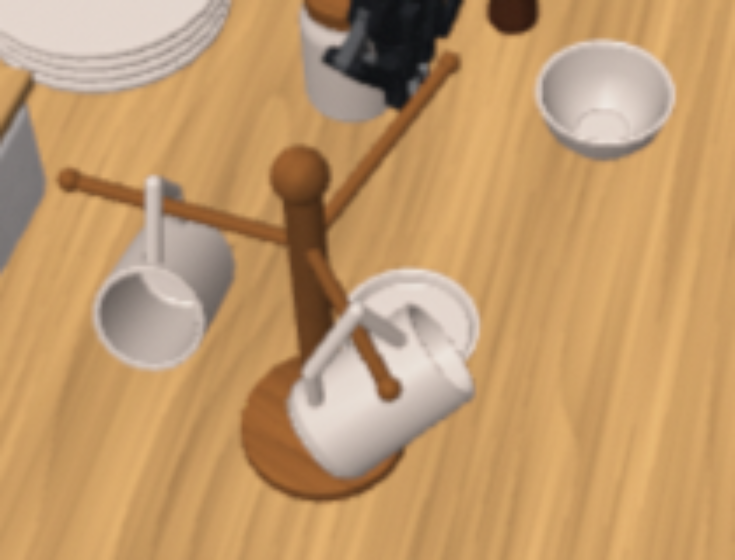

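The side crop shows the empty branch tip at (452,62), the ball at (300,175) and the dish at (414,320). Next I'll compute the branch angle and back off.

```bash

python3 -m crank '[{"x":0.7,"y":0,"z":0,"turn":0},{"x":0.7,"y":0,"z":-1,"turn":0},{"x":0.5,"y":0,"z":-4,"turn":0},{"x":0,"y":0,"z":-4,"turn":0},{"x":0,"y":0,"z":-4,"turn":0}]' 100
python3 - <<'E'
from h import *
np.set_printoptions(precision=4,suppress=True)
ax=np.array([.5595,.1396]); 
t=ray("side",309.1,217.7,.238)[:2]; b=ray("side",265.7,250,.263)[:2]; print(t,b,np.linalg.norm(t-b),np.arctan2(*(t-b)[::-1]))
s=manip.state(); q=s["tool_rot"]; psi=2*np.arctan2(q[2],q[1]); print(s["tool_pos"],psi)
d=np.array([.6148,-.356])-s["tool_pos"][:2]; print("to mug rows cm",100*np.array([d@[np.cos(psi),np.sin(psi)],d@[np.sin(psi),-np.cos(psi)]]))
# refine the mug by template: rim ring + handle in both views' clouds
for n in("top","side"):
    W=cloud(n,np.load(n+"0.npy")).reshape(-1,3); m=np.array([.6148,-.356])
    w=W[(np.hypot(*(W[:,:2]-m).T)<.11)&(W[:,2]>.02)&(W[:,2]<.1)]
    k=w[np.hypot(*(w[:,:2]-m).T)<.04]; 
    # outer body surface points
    from scipy.optimize import least_squares
    top=k[(k[:,2]>.083)]; f=least_squares(lambda c:np.hypot(*(top[:,:2]-c).T)-.031,m,loss="soft_l1",f_scale=.002).x
    h=w[np.hypot(*(w[:,:2]-f).T)>.042]; h=h[h[:,2]>.07]; v=h[:,:2]-f; print(n,len(top),f,len(h),np.median(np.arctan2(v[:,1],v[:,0])),np.hypot(*v.T).max())
E
```

```text
time: 7.0
tool_pos: [0.5501, 0.0223, 0.3384]
tool_rot: [0.0, 0.982, -0.187, 0.0]
contact_force: [0.2, -0.2, -0.2]
gripper_width: 0.843
grasp_force: 0.0
[0.5073 0.018 ] [0.5634 0.142 ] 0.13609191737458964 -1.9958568961136884
[0.5501 0.0223 0.3384] -0.37553720207944635
to mug rows cm [19.8912 32.818 ]
top 123 [ 0.6155 -0.3547] 55 2.772986806967602 0.08305185084557488
side 166 [ 0.62   -0.3545] 61 2.7639208821696277 0.08269503859257284
```

```bash

python3 -m crank '[{"x":2,"y":3.26,"z":0,"turn":0},{"x":2,"y":3.26,"z":0,"turn":0},{"x":2,"y":3.26,"z":0,"turn":0},{"x":2,"y":3.26,"z":0,"turn":0},{"x":2,"y":3.26,"z":0,"turn":0}]'
python3 -m crank '[{"x":2,"y":3.26,"z":0,"turn":0},{"x":2,"y":3.26,"z":0,"turn":0},{"x":2,"y":3.26,"z":0,"turn":0},{"x":2,"y":3.26,"z":0,"turn":0},{"x":2,"y":3.26,"z":0,"turn":0}]'
python3 -m crank '[{"x":0,"y":0,"z":3.9,"turn":0},{"x":0,"y":0,"z":3.9,"turn":0},{"x":0,"y":0,"z":3.9,"turn":0},{"x":0,"y":0,"z":3.9,"turn":0},{"x":0,"y":0,"z":3.4,"turn":0}]'
python3 - <<'E'
from h import *
p,d=manip.grab_frame("side"); cv2.imwrite("pics/s3.png",p[...,::-1])
p=cv2.imread("pics/s3.png"); cv2.imwrite("pics/s3c.png",cv2.resize(p[60:220,220:430],None,fx=3.5,fy=3.5))
print(proj("side",[.6165,-.355,.09]))
E
```

```text
time: 7.5
tool_pos: [0.5836, -0.1677, 0.3372]
tool_rot: [0.0, 0.982, -0.187, 0.001]
contact_force: [0.5, 0.4, 0.2]
gripper_width: 1.0
grasp_force: 0.0
time: 8.0
tool_pos: [0.6167, -0.3563, 0.3369]
tool_rot: [0.0, 0.982, -0.187, 0.0]
contact_force: [-0.5, 0.7, 0.7]
gripper_width: 1.001
grasp_force: 0.0
time: 8.5
tool_pos: [0.6162, -0.3545, 0.1444]
tool_rot: [-0.0, 0.982, -0.187, -0.0]
contact_force: [0.6, -0.7, -0.9]
gripper_width: 0.997
grasp_force: 0.0
[303.72807904 147.60701279]
```

View pics/s3c.png

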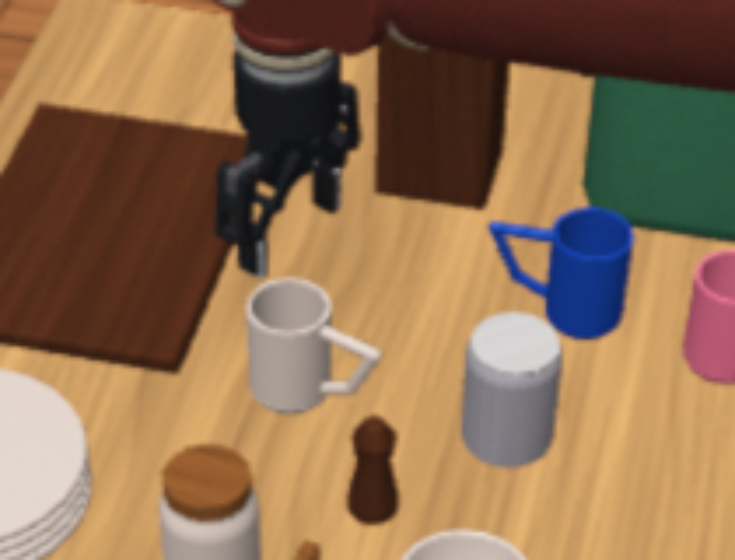

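The crop shows the open fingers above the mug's rim at (290,300), astride it, with the handle pointing right. They look aligned, so I'll descend and grip.

```bash

python3 -m crank '[{"x":0,"y":0,"z":2.5,"turn":0},{"x":0,"y":0,"z":2,"turn":0},{"x":0,"y":0,"z":2,"turn":0},{"x":0,"y":0,"z":2,"turn":0},{"x":0,"y":0,"z":1.5,"turn":0}]'
python3 -m crank '[{"x":0,"y":0,"z":0,"turn":0},{"x":0,"y":0,"z":0,"turn":0},{"x":0,"y":0,"z":0,"turn":0},{"x":0,"y":0,"z":0,"turn":0},{"x":0,"y":0,"z":0,"turn":0}]' 0
python3 -m crank '[{"x":0,"y":0,"z":-1,"turn":0},{"x":0,"y":0,"z":-2,"turn":0},{"x":0,"y":0,"z":-3,"turn":0},{"x":0,"y":0,"z":-3,"turn":0},{"x":0,"y":0,"z":-3,"turn":0}]'
python3 - <<'E'
from h import *
p,d=manip.grab_frame("side"); cv2.imwrite("pics/s4.png",p[...,::-1]); np.save("s4.npy",d)
p=cv2.imread("pics/s4.png"); cv2.imwrite("pics/s4c.png",cv2.resize(p[40:200,220:430],None,fx=3.5,fy=3.5))
E
```

```text
time: 9.05
tool_pos: [0.6167, -0.3546, 0.0462]
tool_rot: [0.0, 0.982, -0.187, 0.0]
contact_force: [-0.4, -0.2, 0.2]
gripper_width: 1.002
grasp_force: 0.0
time: 9.55
tool_pos: [0.6163, -0.3541, 0.0469]
tool_rot: [0.0, 0.982, -0.186, 0.0]
contact_force: [0.2, -0.6, -1.7]
gripper_width: 0.773
grasp_force: 66.9
time: 10.05
tool_pos: [0.6161, -0.3539, 0.1684]
tool_rot: [0.0, 0.982, -0.186, 0.0]
contact_force: [-0.2, -0.8, -2.0]
gripper_width: 0.771
grasp_force: 67.2
```

View pics/s4c.png

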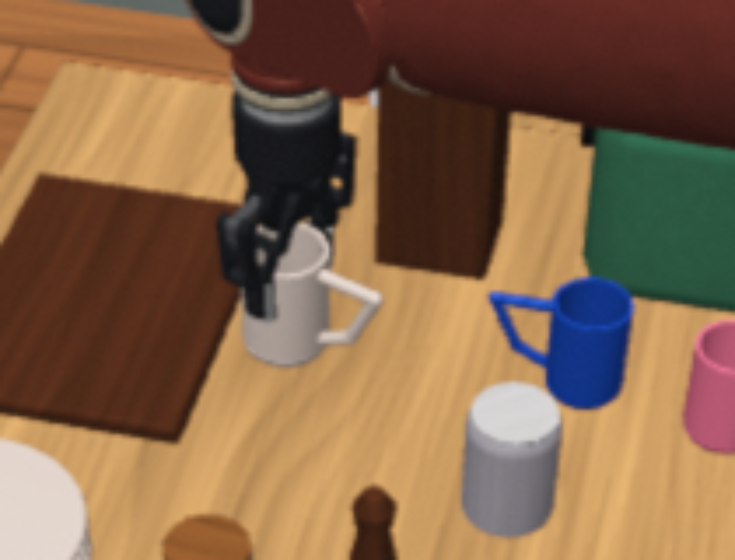

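The mug is held upright between the pads, with its handle free at (380,300). The width, about 65.6 mm, matches the mug. Now I'll measure the branch line and the handle position from the depth data.

```bash
cat > m.py <<'E'
from h import *
np.set_printoptions(precision=4,suppress=True)
ax=np.array([.5595,.1396]); s=manip.state(); q=s["tool_rot"]; psi=2*np.arctan2(q[2],q[1]); tcp=s["tool_pos"]; print(tcp,psi)
X=np.array([np.cos(psi),np.sin(psi)]);Y=np.array([np.sin(psi),-np.cos(psi)])
for n in("top","side"):
    p,d=manip.grab_frame(n); W=cloud(n,d).reshape(-1,3)
    v=W[:,:2]-ax; r=np.hypot(*v.T); a=np.arctan2(v[:,1],v[:,0])
    k=(r>.04)&(r<.145)&(np.abs(a+1.96)<.35)&(np.abs(W[:,2]-.22-.276*(r-.09))<.025)
    w=W[k]; vx,vy,x0,y0=cv2.fitLine(w[:,:2].astype(np.float32),cv2.DIST_HUBER,0,.01,.01).ravel()
    if vy>0: vx,vy=-vx,-vy
    far=w[r[k]>.125]
    print(n,"branch",k.sum(),"dir",np.arctan2(vy,vx),"pt@y=.06",x0+(.06-y0)*vx/vy,"median ang",np.median(a[k]),"tip pts",len(far),far.mean(0) if len(far) else 0,"rmax",r[k].max(), "z-line top", np.polyfit(r[k]-.09,w[:,2],1))
    u=W-tcp; hx,hy=u[:,:2]@X,u[:,:2]@Y
    k=(hx<-.04)&(hx>-.1)&(np.abs(hy)<.03)&(np.abs(u[:,2])<.06)
    if k.sum()>5: print("  handle n",k.sum(),"hx min",np.sort(hx[k])[:4],"hy med",np.median(hy[k]),"hy rng",np.percentile(hy[k],[3,97]),"ztop",np.sort(u[k,2])[-4:],"slope hy/hx",np.polyfit(hx[k],hy[k],1))
E
python3 m.py
```

```text
[ 0.6188 -0.3558  0.1758] -0.37504872690387947
top branch 155 dir -1.985014 pt@y=.06 0.52303624 median ang -2.001365688515458 tip pts 25 [0.5052 0.0199 0.2418] rmax 0.137271454093188 z-line top [0.2801 0.2297]
side branch 227 dir -1.9882846 pt@y=.06 0.5253692 median ang -1.9745546434739534 tip pts 29 [0.5079 0.0206 0.2431] rmax 0.13574309100154605 z-line top [0.2796 0.2314]
  handle n 121 hx min [-0.0813 -0.0799 -0.0794 -0.0782] hy med -0.002195853195189359 hy rng [-0.0069  0.0041] ztop [0.0394 0.0401 0.0411 0.0442] slope hy/hx [-0.0092 -0.0026]
```

```bash

python3 -m crank '[{"x":0,"y":0,"z":-1.5,"turn":0.04},{"x":0,"y":0,"z":-2,"turn":0},{"x":0,"y":0,"z":-2,"turn":0},{"x":0,"y":0,"z":-1,"turn":0},{"x":0,"y":0,"z":0,"turn":0}]'
python3 -m crank '[{"x":-1.5,"y":-1.9,"z":0,"turn":0},{"x":-2,"y":-2.5,"z":0,"turn":0},{"x":-2,"y":-2.5,"z":0,"turn":0},{"x":-2,"y":-2.5,"z":0,"turn":0},{"x":-2,"y":-2.5,"z":0,"turn":0}]'
python3 -m crank '[{"x":-2,"y":-2.5,"z":0,"turn":0},{"x":-2,"y":-2.5,"z":0,"turn":0},{"x":-2,"y":-2.5,"z":0,"turn":0},{"x":-2,"y":-2.5,"z":0,"turn":0},{"x":-2,"y":-2.5,"z":0,"turn":0}]'
python3 -m crank '[{"x":-1,"y":-1,"z":0,"turn":0},{"x":0,"y":0,"z":0,"turn":0},{"x":0,"y":0,"z":0,"turn":0},{"x":0,"y":0,"z":0,"turn":0}]'
python3 m.py
```

```text
time: 10.7
tool_pos: [0.6164, -0.3542, 0.2317]
tool_rot: [0.0, 0.979, -0.206, 0.001]
contact_force: [0.5, 0.8, -3.3]
gripper_width: 0.768
grasp_force: 67.4
time: 11.2
tool_pos: [0.5758, -0.2052, 0.2285]
tool_rot: [-0.001, 0.978, -0.206, -0.002]
contact_force: [0.2, 0.3, -2.4]
gripper_width: 0.773
grasp_force: 67.4
time: 11.7
tool_pos: [0.5347, -0.0506, 0.2289]
tool_rot: [-0.0, 0.979, -0.206, -0.002]
contact_force: [0.3, 0.1, -2.6]
gripper_width: 0.773
grasp_force: 67.4
time: 12.1
tool_pos: [0.5312, -0.0399, 0.2309]
tool_rot: [0.0, 0.978, -0.207, -0.0]
contact_force: [-0.1, -0.1, -1.2]
gripper_width: 0.77
grasp_force: 67.5
[ 0.5312 -0.0399  0.2309] -0.41643431949290594
top branch 112 dir -1.9793564 pt@y=.06 0.52307874 median ang -2.0031957295079192 tip pts 9 [0.5045 0.0154 0.242 ] rmax 0.13832611032620648 z-line top [0.2609 0.2298]
  handle n 77 hx min [-0.0823 -0.0823 -0.0814 -0.0804] hy med 0.0021120152901727804 hy rng [-0.003   0.0063] ztop [0.0414 0.0419 0.0437 0.0444] slope hy/hx [-0.0023  0.0019]
side branch 271 dir -1.8871356 pt@y=.06 0.5273846 median ang -1.9654155571254708 tip pts 71 [0.5298 0.0087 0.2481] rmax 0.1445669732756049 z-line top [0.3196 0.2322]
  handle n 160 hx min [-0.0802 -0.0791 -0.079  -0.079 ] hy med -0.0023237549107255383 hy rng [-0.0059  0.0034] ztop [0.0426 0.0427 0.0434 0.0437] slope hy/hx [-0.0192 -0.0032]
```

```bash

python3 -m crank '[{"x":0,"y":-0.8,"z":0.2,"turn":0},{"x":0,"y":-0.8,"z":0.2,"turn":0},{"x":0,"y":-0.8,"z":0,"turn":0},{"x":0,"y":-0.8,"z":0,"turn":0},{"x":0,"y":-0.8,"z":0,"turn":0}]'
python3 -m crank '[{"x":0,"y":-0.6,"z":0.15,"turn":0},{"x":0,"y":-0.6,"z":0.15,"turn":0},{"x":0,"y":0,"z":0,"turn":0}]'
python3 - <<'E'
from h import *
p,d=manip.grab_frame("side"); cv2.imwrite("pics/s5.png",p[...,::-1])
p=cv2.imread("pics/s5.png"); cv2.imwrite("pics/s5c.png",cv2.resize(p[170:290,230:390],None,fx=5,fy=5,interpolation=cv2.INTER_CUBIC))
E
```

```text
time: 12.7
tool_pos: [0.5475, -0.0014, 0.2273]
tool_rot: [-0.0, 0.979, -0.206, 0.0]
contact_force: [0.2, -0.4, -2.2]
gripper_width: 0.769
grasp_force: 67.5
time: 13.0
tool_pos: [0.552, 0.0095, 0.2239]
tool_rot: [-0.0, 0.979, -0.206, -0.0]
contact_force: [0.2, -0.5, -2.3]
gripper_width: 0.77
grasp_force: 67.5
```

View pics/s5c.png

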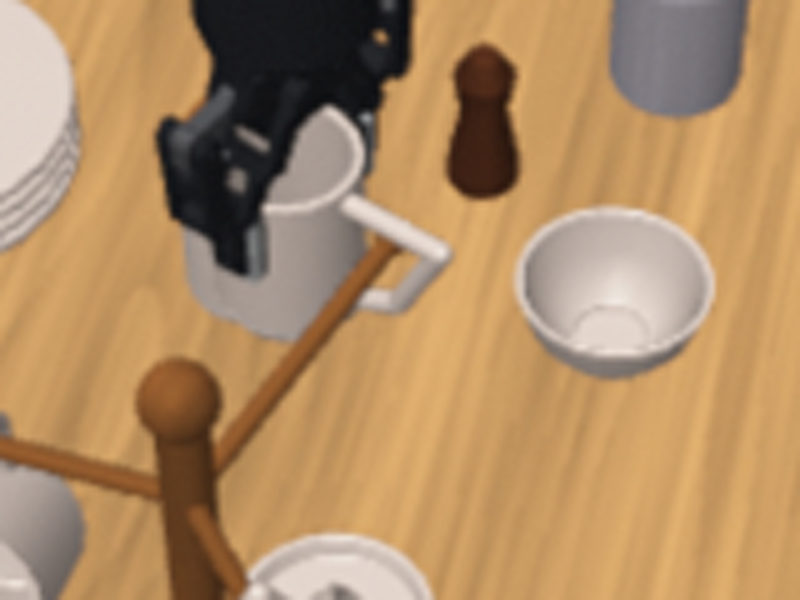

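The branch enters the handle opening, just under the top bar at (400,240), and there is no contact force. I'll continue inward along the slope, then lower the mug.

```bash

python3 -m crank '[{"x":0,"y":-0.65,"z":0.18,"turn":0},{"x":0,"y":-0.65,"z":0.18,"turn":0},{"x":0,"y":-0.65,"z":0.18,"turn":0},{"x":0,"y":-0.65,"z":0.18,"turn":0},{"x":0,"y":-0.65,"z":0.18,"turn":0}]'
python3 -m crank '[{"x":0,"y":0,"z":0.3,"turn":0},{"x":0,"y":0,"z":0.3,"turn":0},{"x":0,"y":0,"z":0.2,"turn":0},{"x":0,"y":0,"z":0,"turn":0}]'
python3 - <<'E'
from h import *
p,d=manip.grab_frame("side"); cv2.imwrite("pics/s6.png",p[...,::-1])
p=cv2.imread("pics/s6.png"); cv2.imwrite("pics/s6c.png",cv2.resize(p[170:290,230:390],None,fx=5,fy=5,interpolation=cv2.INTER_CUBIC))
s=manip.state(); print(s["tool_pos"],s["contact_force"])
t=s["tool_pos"]; psi=-.4164; e=t[:2]-.0455*np.array([np.cos(psi),np.sin(psi)]); v=e-[.5595,.1396]; b=-1.986
print("eye r",v@[np.cos(b),np.sin(b)],"lat",v@[-np.sin(b),np.cos(b)])
E
```

```text
time: 13.55
tool_pos: [0.5653, 0.039, 0.215]
tool_rot: [0.0, 0.979, -0.206, -0.0]
contact_force: [-0.6, 0.2, -2.1]
gripper_width: 0.772
grasp_force: 67.5
time: 13.95
tool_pos: [0.5648, 0.0382, 0.2067]
tool_rot: [0.0, 0.978, -0.206, -0.0]
contact_force: [-1.4, -1.0, -2.0]
gripper_width: 0.771
grasp_force: 67.5
[0.56492255 0.03824219 0.20704584] [-0.58816823  0.39583195 -2.14778132]
eye r 0.09050410230681899 lat 0.00034719584033860443
```

```bash

python3 -m crank '[{"x":0,"y":0,"z":0.2,"turn":0},{"x":0,"y":0,"z":0.1,"turn":0},{"x":0,"y":0,"z":0,"turn":0}]'
python3 -m crank '[{"x":0,"y":0,"z":0.1,"turn":0},{"x":0,"y":0,"z":0,"turn":0}]'
python3 -m crank '[{"x":0,"y":0,"z":0.1,"turn":0},{"x":0,"y":0,"z":0,"turn":0}]'
```

```text
time: 14.3
tool_pos: [0.565, 0.0384, 0.2041]
tool_rot: [0.0, 0.979, -0.206, -0.0]
contact_force: [0.2, -0.0, -2.9]
gripper_width: 0.769
grasp_force: 67.5
time: 14.5
tool_pos: [0.5651, 0.0384, 0.2032]
tool_rot: [-0.0, 0.979, -0.206, -0.0]
contact_force: [0.0, 0.0, -3.0]
gripper_width: 0.773
grasp_force: 67.5
time: 14.7
tool_pos: [0.5652, 0.0385, 0.2028]
tool_rot: [-0.0, 0.979, -0.206, 0.0]
contact_force: [-0.0, -0.4, 0.6]
gripper_width: 0.772
grasp_force: 67.7
```

```bash

python3 -m crank '[{"x":0,"y":0,"z":0,"turn":0},{"x":0,"y":0,"z":0,"turn":0},{"x":0,"y":0,"z":0,"turn":0},{"x":0,"y":0,"z":0,"turn":0},{"x":0,"y":0,"z":0,"turn":0}]' 100
python3 -m crank '[{"x":0,"y":0,"z":0,"turn":0},{"x":0,"y":0,"z":0,"turn":0},{"x":0,"y":0,"z":0,"turn":0},{"x":0,"y":0,"z":0,"turn":0},{"x":0,"y":0,"z":0,"turn":0}]'
python3 -m crank '[{"x":0,"y":0,"z":-0.5,"turn":0},{"x":0,"y":0,"z":-1,"turn":0},{"x":0,"y":0,"z":-2,"turn":0},{"x":0,"y":0,"z":-2,"turn":0},{"x":0,"y":0,"z":-2,"turn":0}]'
python3 -m crank '[{"x":0,"y":0,"z":-3,"turn":0},{"x":0,"y":0,"z":-3,"turn":0},{"x":3,"y":2,"z":-2,"turn":0},{"x":3,"y":2,"z":0,"turn":0},{"x":3,"y":2,"z":0,"turn":0}]'
python3 -m crank '[{"x":3,"y":2,"z":0,"turn":0},{"x":3,"y":2,"z":0,"turn":0},{"x":3,"y":2,"z":0,"turn":0},{"x":3,"y":2,"z":0,"turn":0},{"x":0,"y":0,"z":0,"turn":0}]'
python3 m.py
python3 - <<'E'
from h import *
p,d=manip.grab_frame("side"); cv2.imwrite("pics/s7.png",p[...,::-1])
p=cv2.imread("pics/s7.png"); q,d=manip.grab_frame("top"); q=np.ascontiguousarray(q[...,::-1])
a=cv2.resize(p[180:350,180:360],(400,378),interpolation=cv2.INTER_CUBIC); b=cv2.resize(q[110:280,190:370],(400,378),interpolation=cv2.INTER_CUBIC); cv2.imwrite("pics/f7.png",np.hstack([a,b]))
E
```

```text
time: 15.2
tool_pos: [0.5652, 0.0384, 0.2024]
tool_rot: [-0.0, 0.979, -0.206, 0.0]
contact_force: [0.0, 0.1, -0.1]
gripper_width: 0.998
grasp_force: 0.0
time: 15.7
tool_pos: [0.5651, 0.0385, 0.2023]
tool_rot: [-0.0, 0.979, -0.206, -0.0]
contact_force: [-0.1, 0.8, 0.2]
gripper_width: 1.003
grasp_force: 0.0
time: 16.2
tool_pos: [0.5653, 0.0384, 0.2792]
tool_rot: [-0.0, 0.979, -0.206, 0.001]
contact_force: [-0.1, 0.0, -0.6]
gripper_width: 1.004
grasp_force: 0.0
time: 16.7
tool_pos: [0.6243, -0.0537, 0.3604]
tool_rot: [-0.0, 0.979, -0.206, 0.002]
contact_force: [0.4, 0.5, -0.8]
gripper_width: 1.0
grasp_force: 0.0
time: 17.2
tool_pos: [0.7018, -0.1782, 0.3563]
tool_rot: [0.0, 0.978, -0.208, -0.0]
contact_force: [-0.4, 0.5, -0.8]
gripper_width: 1.0
grasp_force: 0.0
[ 0.7018 -0.1782  0.3563] -0.41908714902515937
top branch 282 dir -2.0077376 pt@y=.06 0.5305806 median ang -1.950145365364353 tip pts 25 [0.509  0.0177 0.2425] rmax 0.13853864169678096 z-line top [0.3585 0.2223]
side branch 399 dir -1.9677678 pt@y=.06 0.52780885 median ang -1.9469369476057348 tip pts 26 [0.5121 0.0188 0.2428] rmax 0.1354882973686281 z-line top [0.3622 0.2254]
```

View pics/f7.png

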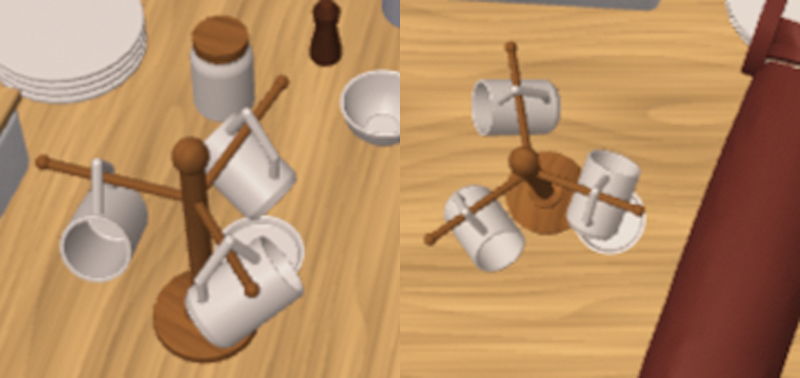

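Both views show the mug hanging by its handle on the third branch, over the dish, with the arm clear. The branch is at about -1.95 rad and the dish at -1.958 rad. I'll let the mug settle, check it is still, and hand in.

```bash

python3 -m crank '[{"x":0,"y":0,"z":0,"turn":0},{"x":0,"y":0,"z":0,"turn":0},{"x":0,"y":0,"z":0,"turn":0},{"x":0,"y":0,"z":0,"turn":0},{"x":0,"y":0,"z":0,"turn":0}]' >/dev/null
python3 -m crank '[{"x":0,"y":0,"z":0,"turn":0},{"x":0,"y":0,"z":0,"turn":0},{"x":0,"y":0,"z":0,"turn":0},{"x":0,"y":0,"z":0,"turn":0},{"x":0,"y":0,"z":0,"turn":0}]' >/dev/null
python3 -m crank '[{"x":0,"y":0,"z":0,"turn":0},{"x":0,"y":0,"z":0,"turn":0},{"x":0,"y":0,"z":0,"turn":0},{"x":0,"y":0,"z":0,"turn":0},{"x":0,"y":0,"z":0,"turn":0}]' >/dev/null
python3 -m crank '[{"x":0,"y":0,"z":0,"turn":0},{"x":0,"y":0,"z":0,"turn":0},{"x":0,"y":0,"z":0,"turn":0},{"x":0,"y":0,"z":0,"turn":0},{"x":0,"y":0,"z":0,"turn":0}]'
python3 - <<'E'
from plant import manip
import numpy as np
a=[manip.grab_frame("side")[0][200:340,180:330].astype(int) for _ in range(5)]
m=[np.abs(a[i]-a[0]).max(2) for i in (1,4)]; print([(x.mean().round(2),(x>40).sum()) for x in m])
if (m[1]>40).sum()<30: print(manip.job_done())
E
```

```text
time: 19.4
tool_pos: [0.7008, -0.1744, 0.3573]
tool_rot: [-0.0, 0.979, -0.206, -0.0]
contact_force: [0.9, 0.3, 0.1]
gripper_width: 1.002
grasp_force: 0.0
[(np.float64(0.99), np.int64(0)), (np.float64(0.99), np.int64(0))]
the job is handed in; nothing more can be done
None
```

I turned the empty branch over the drip dish, hung the loose mug on it by its handle, and handed in with the mug still and the arm clear at about 19.7 s; the verdict was not shown to me.

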